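# Hold the watch case open for the exhibit photograph

## Task

Get the exhibits ready for their photograph: first stand the tipped red perfume bottle upright on the empty yellow mark of its row, in line with its neighbours, and let go of it. Then raise the glazed lid of the black watch case by its brass handle and keep holding it open at 60 degrees from closed, within about five degrees; finish while still holding it, because it falls shut when let go. Leave the other bottles, the phone, the wallet and the little camera where they are.

Things in the scene. Friction and masses are not known exactly. Their poses are not given: they have to be found in the camera images.
- tipped: The tipped bottle: red with a paper band and a brass cap; square perfume bottle: body 44 x 44 mm and 62 mm long, then a round cap 26 mm across (from 66 to 86 mm), 86 mm in all, about 0.18 kg, rigid. Starts lying on a flat side on the board, cap roughly towards +y (the robot's left). Origin: centre of its base; x axis from base to cap (up when it stands), y and z normal to the flat sides.
- green: Neighbour, green with a steel cap, standing on another mark; square perfume bottle: body 44 x 44 mm and 62 mm long, then a round cap 26 mm across (from 66 to 86 mm), 86 mm in all, about 0.18 kg, rigid. Origin: centre of its base, z up.
- white: Neighbour, white with a black cap, standing on another mark; square perfume bottle: body 44 x 44 mm and 62 mm long, then a round cap 26 mm across (from 66 to 86 mm), 86 mm in all, about 0.18 kg, rigid. Origin: centre of its base, z up.
- mark0 (a point): Centre of a yellow 56 mm square painted on the fixed blue board of the row (260 x 240 mm, flat, top 6 mm above the table); end mark nearest the robot. Marks are 90 mm apart along the board's x, 20 mm to -y of its middle; axes: the board's, x away from the robot at yaw 0. Bottles stand on two of the marks; the third is the empty one (the tipped bottle lies over part of it).
- mark1 (a point): Centre of a yellow 56 mm square painted on the fixed blue board of the row (260 x 240 mm, flat, top 6 mm above the table); middle mark. Marks are 90 mm apart along the board's x, 20 mm to -y of its middle; axes: the board's, x away from the robot at yaw 0. Bottles stand on two of the marks; the third is the empty one (the tipped bottle lies over part of it).
- mark2 (a point): Centre of a yellow 56 mm square painted on the fixed blue board of the row (260 x 240 mm, flat, top 6 mm above the table); end mark farthest from the robot. Marks are 90 mm apart along the board's x, 20 mm to -y of its middle; axes: the board's, x away from the robot at yaw 0. Bottles stand on two of the marks; the third is the empty one (the tipped bottle lies over part of it).
- case: Black watch case, fixed to the table: 200 mm deep (x), 260 mm wide (y), 70 mm high without lid, six watches inside. Origin: centre of its underside; x points to the hinge side, away from the robot at yaw 0.
- lid (a joint): Opening angle of the lid in rad: 0 closed (as at the start), 1.047 = 60 degrees, stops at 1.9. The hinge runs freely; the lid weighs about 0.35 kg and falls shut from any angle below about 1.5. As it opens, its front edge rises and swings back towards the hinge, away from the robot.
- lid_handle (a point): Middle of the lid's handle bar: round brass, 10 mm thick, along the case's y, 40 mm clear between two 10 mm legs reaching 45 mm out from the lid's front edge; 60 mm over all in y. 245 mm from the hinge line and 6 mm to its outer side; 76 mm above the table when closed, free below. Axes: the lid's (x to the hinge, y along the bar, z out of the glass).
- lid_hinge (a point): Middle of the hinge line, on the case's far upper rim, 70 mm above the table; the line runs along the case's y. The lid is 200 x 260 x 12 mm, glass in a black frame.
- phone: Black phone 148 x 72 x 9 mm lying flat, loose, between the row and the case. Origin: centre of its underside.
- wallet: Brown wallet 95 x 150 x 22 mm lying flat, loose, beyond the row and the case. Origin: centre of its underside.
- camera: Little grey action camera 32 x 60 x 44 mm, loose, beyond the row and the case. Origin: centre of its underside.

How it is judged:
On the way:
1. the red bottle stands upright on the empty mark, released, while the lid is still closed (angle between tipped's own x axis and vertical below 0.09 rad and height (world z) of tipped below 0.012 m and linear speed of tipped below 0.02 m/s and contact force between the fingers and tipped below 0.05 N and (horizontal distance between tipped and mark0 below 0.018 m or horizontal distance between tipped and mark1 below 0.018 m or horizontal distance between tipped and mark2 below 0.018 m) and value of joint lid below 0.08 rad), for 0.2 s.
At the end, for the whole second after the job is handed in: Lid still at 54 to 66 degrees, fingers pressing it over 0.3 N, no loose thing propping it; red bottle released, at rest, upright within 5 degrees, within 18 mm of a mark's centre, on the board; other bottles upright and, like phone, wallet and camera, within 20 mm of their starts (value of joint lid between 0.942 and 1.152 rad and velocity of joint lid between -0.05 and 0.05 rad/s and contact force between the fingers and lid above 0.3 N and contact force between lid and tipped below 0.1 N and contact force between lid and green below 0.1 N and contact force between lid and white below 0.1 N and contact force between lid and phone below 0.1 N and contact force between lid and wallet below 0.1 N and contact force between lid and camera below 0.1 N and angle between tipped's own x axis and vertical below 0.09 rad and height (world z) of tipped below 0.012 m and linear speed of tipped below 0.02 m/s and contact force between the fingers and tipped below 0.05 N and (horizontal distance between tipped and mark0 below 0.018 m or horizontal distance between tipped and mark1 below 0.018 m or horizontal distance between tipped and mark2 below 0.018 m) and distance of each of green, white, phone, wallet, camera from where it was at the start of the episode below 0.02 m and angle between each of green, white's own z axis and vertical below 0.09 rad); the arm keeps its last pose, push and grip.
It fails at once if another exhibit is knocked over or shifted by more than 20 mm (not (distance of green from where it was at the start of the episode below 0.02 m) or not (distance of white from where it was at the start of the episode below 0.02 m) or not (distance of phone from where it was at the start of the episode below 0.02 m) or not (distance of wallet from where it was at the start of the episode below 0.02 m) or not (distance of camera from where it was at the start of the episode below 0.02 m) or not (angle between green's own z axis and vertical below 0.09 rad) or not (angle between white's own z axis and vertical below 0.09 rad)).
It also fails if it takes over 62 s, if anything falls off the work surface, if the arm or the gripper's body presses on something with over 40 N, if the wrist force passes 120 N, or if a joint passes its speed limit or range.

## Robot

A 7-joint arm with a two-finger parallel gripper is mounted at the origin on the work surface. World frame = base frame: x ahead of the robot, y to its left, z up, the work surface at z = 0. Lengths are in m, angles in rad, forces in N, time in s.
With the tool pointing down it reaches from about 0.4 to 0.925 m from the base axis. Payload 5.6 kg.
Tool frame: the origin (TCP) lies on the centre line of the jaws, within the pads' length; the fingertips stand 17 mm ahead of it and the grasp point (between the pads) lies 2 mm behind it (bot.tcp_to_tips is the y of the fingertips in the tool frame, in m); y points along the fingers, z is the direction in which the jaws open and shut, and the axes are right-handed (so a half turn about y gives the same grasp; the last joint's range is limited). The gripper opens to 85 mm and grips with 20 to 120 N. Pads are 22 mm wide; open, the fingers measure 114 mm over their backs; the gripper's body (76 mm by 85 mm) begins 54 mm behind the grasp point. The pads swing forward as they close: fully open they stand 13 mm farther back than shut.
Start: joints at [-1.248, 0.468, -0.012, 1.603, 0.006, 1.071, -0.056], TCP at [0.233, 0.607, 0.216] pointing down, gripper open.
Joint ranges: [-2.53, 2.53], [-0.31, 2.02], [-1.57, 1.55], [0.28, 2.44], [-1.29, 4.43], [0.15, 1.84], [-2.92, 2.92]. Speed limits (rad/s): [2.57, 2.57, 3.14, 3.14, 3.14, 3.14, 3.14].

## Interface

Orientations are given as a rotation vector (axis times angle).
In Python, from plant import bot gives the robot as it stands. Calls block until the motion is done:
- bot.move_ptp(position, orientation): joint-space move of the TCP to a pose.
- bot.move_l(position, frame=None, max_speed=0.15, max_force=None): straight line of the TCP; frame=None keeps the orientation; max_speed is the mean speed in m/s. With max_force (N) it stops when the force on the tool has changed by that much, and returns True; else False.
- bot.set_joints(angles): joint-space move.
- bot.gripper_to(opening): finger opening in m; the grip force is fixed at half the most; returns when the fingers have stopped.
- bot.pause(seconds).
- bot.inverse_kinematics(position, orientation): joint angles nearest the present ones, or None.
- bot.state(): the state.
- bot.read_camera(name): name is "side" or "top" or "wrist"; returns the picture (420x560x3 uint8, red, green, blue); there is no depth.
- bot.camera_info(name): a dict with "intrinsics" (3x3 intrinsics, pixels), "rvec" (rotation vector, rad) and "tvec" (3), from world to camera coordinates, as OpenCV has them. Camera axes: x right, y down, z forward; pixel columns grow to the right and rows downward; lengths in m; the calibration is good to about 2 mm. A picture is of the moment at which its call begins: read the wrist's pose just before it. camera_info takes no time and is no camera call; for the wrist camera it gives the pose at the moment of the call.
A pose or a line that the arm cannot do raises bot.PlanningError and nothing moves.
- bot.hand_in(): hands the job in, once; it reports no verdict.
The state is a dict: "time_s": time; "joints": joint angles; "qd": joint speeds; "effort": joint torques, N m; "tool_pos": TCP position; "ee_rot": TCP orientation; "wrist_force": force on the tool from outside, world axes, zero at the start; "torque": the same for the moment, N m; "finger_gap": finger opening in m.
Only numpy, scipy, OpenCV 4.12 (cv2) and the standard library are available. Lean on these libraries where they do the work, as an engineer would, in place of code of your own. Each camera call takes 0.05 s, during which the arm holds its last target. There are 200 camera calls.

## Working session

There is one attempt and no reset: what is moved stays moved. The work goes in short steps, each a Python script; the robot and the scene stay as the last script left them, time stands still between calls to the robot, and variables do not carry over. Pictures are saved under pics/ and viewed, about 8 in all and at most 12, crops included, and the job is handed in when it is done.

```bash
ls; mkdir -p pics; python3 - <<'E'
from plant import bot
import cv2
for n in("top","side"):
    cv2.imwrite(f"pics/{n}0.png",cv2.resize(bot.read_camera(n)[:,:,::-1],(800,600),interpolation=cv2.INTER_CUBIC))
    print(n,bot.camera_info(n))
s=bot.state();print(s)
E
```

```text
pics
top {'intrinsics': array([[395.93074246,   0.        , 279.79592516],
       [  0.        , 395.93074246, 206.57549594],
       [  0.        ,   0.        ,   1.        ]]), 'rvec': array([ 2.17096102, -2.15884827,  0.10916739]), 'tvec': array([-0.02933409,  0.59001425,  0.89141521])}
side {'intrinsics': array([[518.19299788,   0.        , 284.66614248],
       [  0.        , 518.19299788, 203.89407376],
       [  0.        ,   0.        ,   1.        ]]), 'rvec': array([ 0.04616806, -2.87927647,  1.17810703]), 'tvec': array([0.6007409 , 0.09332761, 0.91859649])}
{'time_s': 0.1, 'joints': array([-1.24797381,  0.46831287, -0.01157683,  1.60354059,  0.00605384,
        1.07140824, -0.0563196 ]), 'qd': array([ 0.00029692, -0.00060876,  0.00045942, -0.00255864,  0.00113719,
       -0.00207107,  0.00026109]), 'effort': array([ 1.36208524e-03, -5.33516586e+01,  2.19157606e-02, -2.51962352e+01,
        1.15858699e-02,  4.38611940e-03, -1.71819380e-05]), 'tool_pos': array([0.23241845, 0.60645496, 0.21491445]), 'ee_rot': array([-1.55329966,  0.28725148, -0.28705763]), 'wrist_force': array([-0.0007053 , -0.13704926,  0.22607873]), 'torque': array([ 0.0437502 ,  0.03793635, -0.00506783]), 'finger_gap': 0.08546417647006162}
```

View pics/top0.png

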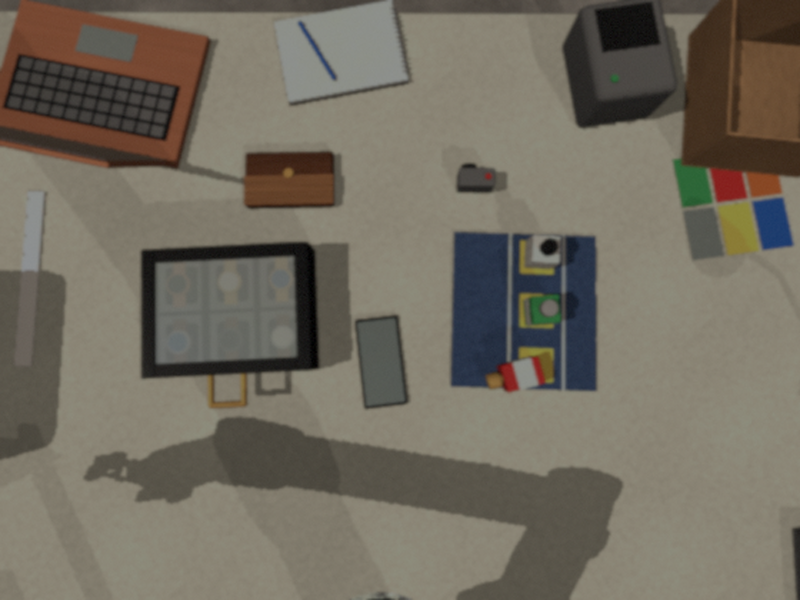

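View pics/side0.png

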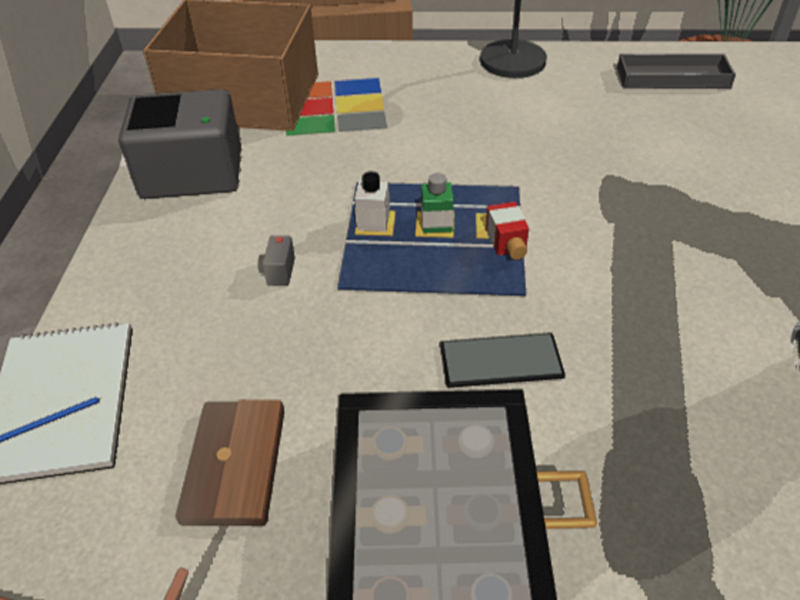

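The empty mark is the near one, mark0 at about (537,365) in the top view. The red bottle lies over its left part with its cap at (495,380). The handle is at about (228,403). I'll enlarge both.

```bash
cat > h.py <<'E'
from plant import bot
import cv2, numpy as np
from scipy.spatial.transform import Rotation as R
def ray(n,u,v,z,info=None):
    c=info or bot.camera_info(n);M=cv2.Rodrigues(c["rvec"])[0]
    o=-M.T@c["tvec"];d=M.T@np.linalg.solve(c["intrinsics"],[u,v,1.])
    return o+d*(z-o[2])/d[2]
def proj(n,P,info=None):
    c=info or bot.camera_info(n)
    return cv2.projectPoints(np.atleast_2d(np.array(P,float)),c["rvec"],c["tvec"],c["intrinsics"],None)[0][:,0]
def ori(y,z):  # tool y (fingers) and z (jaw) in world -> rotvec
    y=np.array(y,float);y/=np.linalg.norm(y);z=np.array(z,float);z-=y*(z@y);z/=np.linalg.norm(z)
    return R.from_matrix(np.c_[np.cross(y,z),y,z]).as_rotvec()
def show(im,name,x0,y0,w,h,s):
    cv2.imwrite(name,cv2.resize(im[y0:y0+h,x0:x0+w,::-1],None,fx=s,fy=s,interpolation=cv2.INTER_CUBIC))
E
python3 - <<'E'
from h import *
im=bot.read_camera("top")
a=im[155:280,305:430];b=im[160:285,90:265]
cv2.imwrite("pics/c.png",np.hstack([cv2.resize(a,(500,500),interpolation=cv2.INTER_CUBIC),cv2.resize(im[240:290,135:165],(300,500),interpolation=cv2.INTER_CUBIC)])[:,:,::-1])
S=.7
for n,u,v,z in [("bTL",454,232,.006),("bTR",596,236,.006),("bBR",597,390,.006),("bBL",451,387,.006),("handL",210,403,.076),("handR",245,405,.076),("lidFL",142,377,.076),("lidFR",316,367,.076),("capgreen",549,308,.092),("capwhite",549,246,.092),("phone",382,362,.009)]:
    print(n,ray("top",u*S,v*S,z).round(4))
c=bot.camera_info("top");print(-cv2.Rodrigues(c["rvec"])[0].T@c["tvec"])
E
```

```text
bTL [ 0.7009 -0.1173  0.006 ]
bTR [ 0.6952 -0.3574  0.006 ]
bBR [ 0.4377 -0.3511  0.006 ]
bBL [ 0.4411 -0.1112  0.006 ]
handL [0.4187 0.2616 0.076 ]
handR [0.416  0.2082 0.076 ]
lidFL [0.4572 0.3675 0.076 ]
lidFR [0.474  0.1013 0.076 ]
capgreen [ 0.5653 -0.253   0.092 ]
capwhite [ 0.6607 -0.2551  0.092 ]
phone [0.4814 0.0026 0.009 ]
[ 0.49299746 -0.03071076  0.94847705]
```

View pics/c.png

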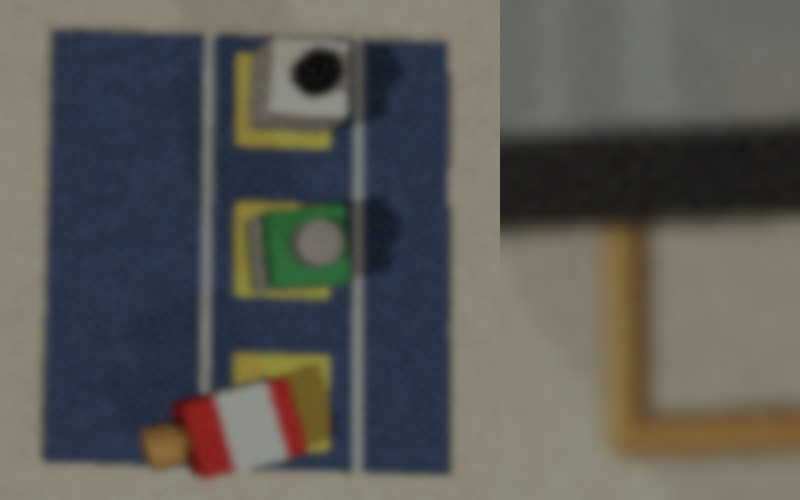

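Mark0 comes out near (0.478, -0.252), and the greens and whites sit about where the mark spacing says they should. Next I'll check the plan's reachability and hover over the bottle for a closer wrist view.

```bash
python3 - <<'E'
from h import *
T=lambda u,v,z:ray("top",305+u/4,155+v/4,z)[:2]
print("mark0",T(282,402,.006),"mark1",T(282,249,.006)," base",T(291,416,.05),"front",T(191,438,.05),"capc",T(165,445,.028))
S=.7
for n,u,v in [("FL",142,252),("FR",305,243),("NL",142,377),("NR",316,367)]: print(n,ray("top",u*S,v*S,.08).round(4))
th=-.0235; bx=np.array([np.cos(th),np.sin(th),0]);by=np.array([-np.sin(th),np.cos(th),0]);Z=np.array([0,0,1.])
m0=np.array([.478,-.252,0])
for a in (0,15,30,45):
    s,c=np.sin(np.radians(a)),np.cos(np.radians(a))
    b=np.array([-.22,.975,0]);p=np.array([.46,-.23,.032]);j=np.array([.975,.22,0])
    for sg in(1,-1):
        print(a,sg,[None if q is None else np.round(q,2) for q in (bot.inverse_kinematics(p,ori(-s*b-c*Z,sg*j)),bot.inverse_kinematics(m0+[0,0,.05],ori(c*by-s*Z,sg*bx)),bot.inverse_kinematics(m0+[0,-.12,.12],ori(c*by-s*Z,sg*bx)))])
H=np.array([.417,.235,.076])
for a0 in(-20,0,20):
  for sg in(1,-1):
    r=[]
    for L in(0,30,60):
      l=np.radians(L);t=np.radians(a0+L)
      p=np.array([.662-.245*np.cos(l)-.006*np.sin(l),.235,.07+.245*np.sin(l)+.006*np.cos(l)])
      q=bot.inverse_kinematics(p,ori([np.sin(t),0,-np.cos(t)],sg*np.array([np.cos(t),0,np.sin(t)])));r.append(None if q is None else np.round(q,2))
    print(a0,sg,r)
# hover
p=[.455,-.24,.28]
best=None
for sg in(1,-1):
    q=bot.inverse_kinematics(p,ori([0,0,-1],[sg*.975,sg*.22,0]));print(sg,q)
    if q is not None and (best is None or abs(q[6])<abs(best[6])): best=q
bot.set_joints(best)
i=bot.camera_info("wrist");im=bot.read_camera("wrist");np.savez("w1.npz",**i)
cv2.imwrite("pics/w1.png",im[:,:,::-1]);print(bot.state()["time_s"])
E
```

```text
mark0 [ 0.47791814 -0.25246951] mark1 [ 0.56845679 -0.25424459]  base [ 0.47084129 -0.2470159 ] front [ 0.45825939 -0.19069718] capc [ 0.4533339  -0.17962662]
FL [0.6505 0.3761 0.08  ]
FR [0.666 0.122 0.08 ]
NL [0.4574 0.3657 0.08  ]
NR [0.4741 0.1007 0.08  ]
0 1 [array([-0.14,  0.61,  0.69,  2.09, -0.64,  0.66,  1.2 ]), array([ 1.11,  1.35, -0.46,  1.28, -0.54,  1.79,  0.92]), None]
0 -1 [array([-0.51,  1.07,  1.33,  2.1 , -1.22,  1.14, -1.46]), array([ 1.11,  1.35, -0.46,  1.28, -0.54,  1.79, -2.22]), None]
15 1 [array([-0.12,  0.52,  0.44,  2.19,  0.05,  0.35,  0.44]), array([ 0.72,  1.14,  0.17,  1.42, -0.84,  1.83,  1.25]), array([ 1.25,  1.28, -0.68,  1.09, -0.28,  1.84,  0.7 ])]
15 -1 [array([-0.69,  1.05,  1.33,  2.22, -1.27,  0.82, -1.53]), array([ 0.84,  1.14, -0.01,  1.41, -0.74,  1.75, -1.98]), array([ 1.25,  1.28, -0.68,  1.09, -0.28,  1.84, -2.45])]
30 1 [array([-0.11,  0.53,  0.22,  2.27,  1.13,  0.43, -0.76]), array([ 0.48,  1.05,  0.5 ,  1.55, -0.94,  1.74,  1.37]), array([ 0.79,  1.02,  0.21,  1.25, -0.72,  1.84,  1.14])]
30 -1 [array([-0.14,  0.53,  0.26,  2.27,  1
[... 857 characters left out ...]
])]
0 1 [array([-0.87,  0.4 ,  0.34,  2.14, -0.22,  0.63, -0.37]), array([-1.09,  0.07,  0.32,  2.32,  0.77,  0.49, -1.42]), array([-0.73,  0.11, -0.12,  2.38,  1.79,  0.74, -2.38])]
0 -1 [array([-0.36,  0.41, -0.27,  2.1 ,  0.18,  0.64,  2.4 ]), array([-0.77,  0.08, -0.02,  2.3 ,  0.81,  0.51,  1.69]), array([-0.95,  0.1 ,  0.11,  2.39,  1.8 ,  0.72,  0.75])]
20 1 [array([-1.15,  0.33,  0.47,  2.36,  0.36,  0.23, -1.07]), None, None]
20 -1 [array([-0.72,  0.31, -0.02,  2.34,  0.82,  0.33,  1.63]), None, None]
1 [-0.44581904  0.23533055  1.0246245   1.90416492 -0.22283792  1.12336484
  0.88597249]
-1 [-0.65318341  0.40260929  1.3808352   1.91078943 -0.42832266  1.18471098
 -2.03780809]
3.275
```

View pics/w1.png

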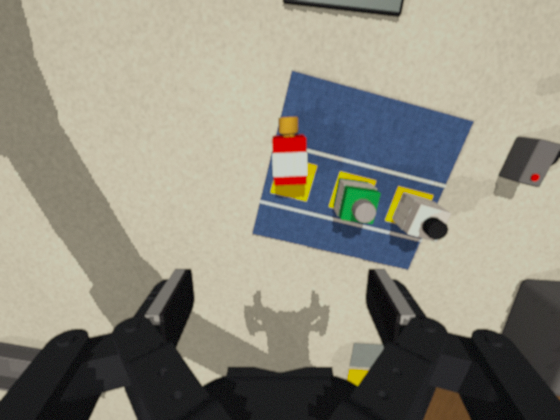

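The bottle is at about (290,160) in the wrist view, nearly vertical, with its cap on top at (289,125). Mark0 is partly visible below it. I'll enlarge this.

```bash
python3 - <<'E'
from h import *
im=cv2.imread("pics/w1.png")[:,:,::-1]
show(im,"pics/w1c.png",245,105,80,110,5.4)
E
```

```text
(no output)
```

View pics/w1c.png

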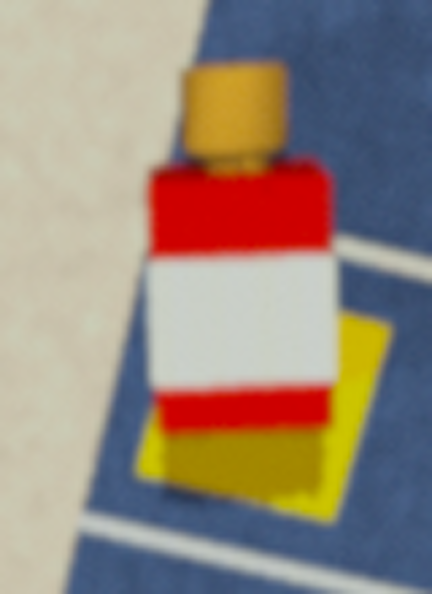

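```bash
python3 - <<'E'
from h import *
i=dict(np.load("w1.npz"))
W=lambda u,v,z:ray("wrist",245+u/5.4,105+v/5.4,z,i)[:2].round(4)
for n,a in dict(TL=(150,175,.05),TR=(331,175,.05),BL=(160,432,.05),BR=(329,430,.05),bandBL=(153,390,.05),bandBR=(337,385,.05),bandTL=(147,257,.05),bandTR=(337,253,.05),captip=(236,62,.028),capL=(184,110,.028),capR=(288,110,.028),mBL=(134,472,.006),mBR=(334,523,.006),mTR=(392,323,.006)).items(): print(n,W(*a))
print(-cv2.Rodrigues(i["rvec"])[0].T@i["tvec"])
E
```

```text
TL [ 0.438  -0.1964]
TR [ 0.4789 -0.187 ]
BL [ 0.4536 -0.2557]
BR [ 0.4937 -0.2461]
bandBL [ 0.4496 -0.2459]
bandBR [ 0.4928 -0.2348]
bandTL [ 0.4414 -0.215 ]
bandTR [ 0.4848 -0.2041]
captip [ 0.4524 -0.1681]
capL [ 0.4427 -0.1817]
capR [ 0.4673 -0.1761]
mBL [ 0.4508 -0.2794]
mBR [ 0.5079 -0.2814]
mTR [ 0.509 -0.224]
[ 0.43823643 -0.1581528   0.43763679]
```

```bash
python3 - <<'E'
from h import *
Z=np.array([0,0,1.]);a=np.radians(30);s,c=np.sin(a),np.cos(a)
y=np.radians(13.7);b=np.array([-np.sin(y),np.cos(y),0]);j=np.array([np.cos(y),np.sin(y),0])
base=np.array([.4728,-.250,.028]);d0=-s*b-c*Z;o0=ori(d0,j)
G=base+.036*b+.006*Z
th=-.0235;bx=np.array([np.cos(th),np.sin(th),0]);by=np.array([-np.sin(th),np.cos(th),0])
o1=ori(c*by-s*Z,bx);m0=np.array([.479,-.252,.006]);F=m0-.006*by+.036*Z
for P,o in((G-.1*d0,o0),(G,o0),(G+.12*Z,o0),(F+.12*Z,o1),(F,o1)): 
    q=bot.inverse_kinematics(P,o);print(None if q is None else q.round(2))
bot.move_ptp(G-.1*d0,o0)
print(bot.move_l(G,max_speed=.1,max_force=15))
bot.gripper_to(.03);print(bot.state()["finger_gap"],bot.state()["tool_pos"],G)
bot.move_l(G+.12*Z,max_speed=.12)
S=bot.state();print(S["finger_gap"],S["wrist_force"],S["time_s"])
bot.move_ptp(F+.12*Z,o1)
bot.move_l(F+.03*Z,max_speed=.12)
S=bot.state();print(S["finger_gap"],S["wrist_force"],S["time_s"],S["tool_pos"]-F)
A=bot.read_camera("side");B=bot.read_camera("top")
r=lambda x:cv2.resize(x,(400,400),interpolation=cv2.INTER_CUBIC)
cv2.imwrite("pics/p1.png",np.hstack([r(A[110:230,240:390]),r(B[155:280,305:430])])[:,:,::-1])
E
```

```text
[-0.92  0.48  1.04  2.31  0.21  0.43  0.09]
[-0.68  0.72  0.91  2.3  -0.26  0.19  0.53]
[-0.85  0.43  1.09  2.26  0.22  0.47  0.22]
[ 0.53  0.86  0.43  1.55 -0.86  1.81  1.23]
[ 0.43  1.1   0.6   1.54 -1.    1.8   1.41]
False
0.04047753234617563 [ 0.4643511  -0.21448782  0.03452898] [ 0.46427383 -0.21502423  0.034     ]
0.039879035485372596 [ 0.12010286 -0.8094536  -2.10355968] 6.875
0.04012092570718409 [ 0.37912499 -0.53908206 -1.66951287] 9.2417 [ 0.00024381 -0.00033024  0.0305105 ]
```

View pics/p1.png

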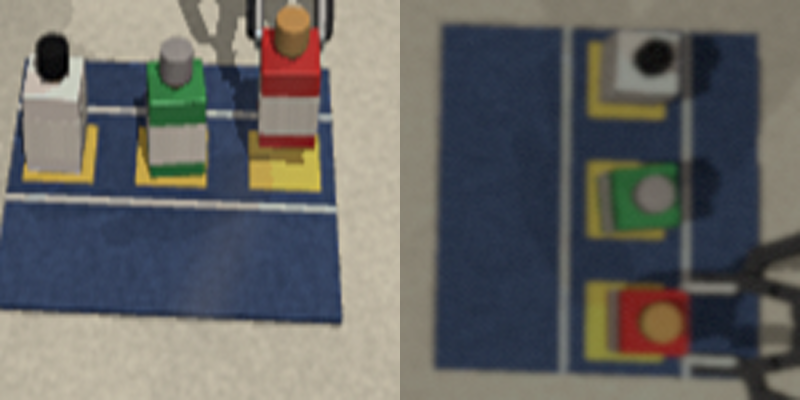

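The bottle hangs upright over mark0, its cap at (660,322) in the right half, in line with the neighbours. I'll lower it until contact, release and back off.

```bash
python3 - <<'E'
from h import *
Z=np.array([0,0,1.]);a=np.radians(30);s,c=np.sin(a),np.cos(a)
th=-.0235;by=np.array([-np.sin(th),np.cos(th),0])
d=c*by-s*Z;F=np.array([.479,-.252,.042])-.006*by
print(bot.move_l(F+.004*Z,max_speed=.06,max_force=6))
print(bot.move_l(F-.006*Z,max_speed=.02,max_force=6))
P=bot.state()["tool_pos"];print(P-F)
bot.gripper_to(.06);bot.pause(.2)
print(bot.state()["finger_gap"])
bot.move_l(P-.12*d,max_speed=.12);bot.pause(.3)
A=bot.read_camera("side");B=bot.read_camera("top")
r=lambda x:cv2.resize(x,(400,400),interpolation=cv2.INTER_CUBIC)
cv2.imwrite("pics/p2.png",np.hstack([r(A[110:230,240:390]),r(B[155:280,305:430])])[:,:,::-1])
print(bot.state()["time_s"])
E
```

```text
False
True
[-1.39827736e-05 -2.08117050e-04  2.73191598e-03]
0.05986454178752635
12.2833
```

View pics/p2.png

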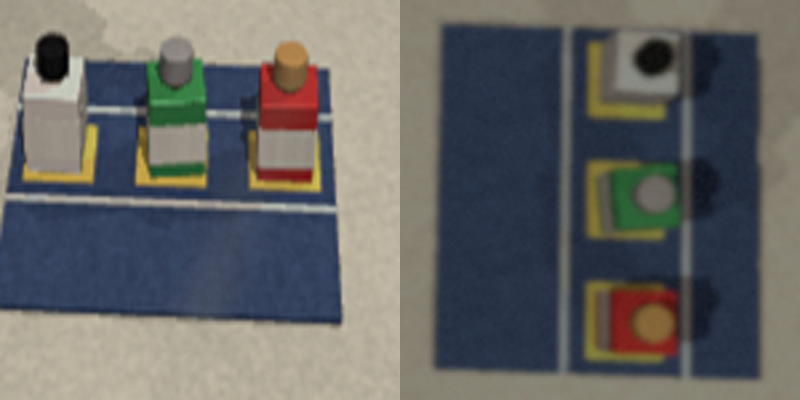

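The bottle stands upright on mark0, cap at (654,323), in line with the others. Now the lid: go high, hover over the handle and look.

```bash
python3 - <<'E'
from h import *
P=bot.state()["tool_pos"]
for dz in(.2,.15,.1):
    try: bot.move_l(P+[0,0,dz],max_speed=.15);print("up",dz);break
    except bot.PlanningError as e: print(e)
th=np.radians(3.5);cx=[np.cos(th),np.sin(th),0]
o=ori([0,0,-1],cx)
bot.move_ptp([.47,-.1,.38],o)
bot.move_ptp([.41,.16,.27],o)
bot.gripper_to(.03);bot.pause(.2)
i=bot.camera_info("wrist");im=bot.read_camera("wrist");np.savez("w2.npz",**i)
print(bot.state()["time_s"],bot.state()["joints"].round(2))
uv=proj("wrist",[[.417,.235,.076]],i)[0];print(uv)
x0,y0=[int(v) for v in np.clip(uv-[70,52],0,[420,315])];print(x0,y0)
show(im,"pics/w2.png",x0,y0,140,105,5.6)
cv2.imwrite("w2full.png",im[:,:,::-1])
E
```

```text
up 0.2
16.8083 [ 0.68  0.24 -1.25  1.97  0.26  1.11 -0.62]
[289.04170258 114.17351195]
219 62
```

View pics/w2.png

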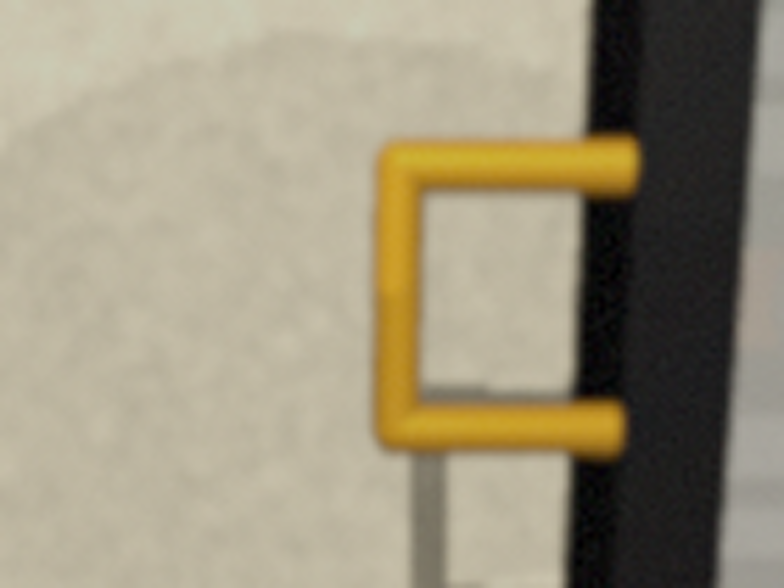

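```bash
python3 - <<'E'
from h import *
i=dict(np.load("w2.npz"))
W=lambda u,v,z:ray("wrist",219+u/5.6,62+v/5.6,z,i).round(4)
for n,a in dict(end1=(399,143,.076),end2=(398,451,.076),mid=(399,296,.076),leg1=(620,165,.076),leg1b=(400,163,.076),leg2=(610,430,.076),leg2b=(398,427,.076),lidTtop=(637,10,.082),lidTbot=(608,580,.082),lidBtop=(594,10,.07),lidBbot=(571,580,.07),glT=(760,10,.082),glB=(718,580,.082)).items(): print(n,W(*a))
print(-cv2.Rodrigues(i["rvec"])[0].T@i["tvec"])
E
```

```text
end1 [0.4163 0.2625 0.076 ]
end2 [0.4204 0.2042 0.076 ]
mid [0.4184 0.2344 0.076 ]
leg1 [0.4594 0.2612 0.076 ]
leg1b [0.4168 0.2589 0.076 ]
leg2 [0.4631 0.211  0.076 ]
leg2b [0.42  0.209 0.076]
lidTtop [0.4585 0.2877 0.082 ]
lidTbot [0.4651 0.1815 0.082 ]
lidBtop [0.4521 0.2888 0.07  ]
lidBbot [0.4593 0.1789 0.07  ]
glT [0.4813 0.2891 0.082 ]
glB [0.4877 0.1829 0.082 ]
[0.40606194 0.24297427 0.42778879]
```

```bash
cat > lid.py <<'E'
from h import *
th=np.radians(3.6);cx=np.array([np.cos(th),np.sin(th),0]);Z=np.array([0,0,1.])
H=np.array([.4184,.2338,.076]);hinge=np.r_[(H+.245*cx)[:2],.07]
def pose(L,a0=-15):
    l,t=np.radians(L),np.radians(a0+L)
    p=hinge-.245*(np.cos(l)*cx-np.sin(l)*Z)+.006*(np.cos(l)*Z-np.sin(l)*cx)*1.0
    d=np.sin(t)*cx-np.cos(t)*Z
    return p+.002*d,ori(d,np.cos(t)*cx+np.sin(t)*Z),d
E
python3 - <<'E'
from lid import *
p,o,d=pose(0);print(p,hinge)
bot.set_joints([-1.0,.35,0,1.65,0,1.1,-.06])
bot.move_ptp(p-.11*d,o);print(bot.state()["joints"].round(2))
print(bot.move_l(p-.03*d,max_speed=.12,max_force=8),bot.move_l(p,max_speed=.06,max_force=8))
S=bot.state();print(S["tool_pos"]-p,S["wrist_force"],S["joints"].round(2))
bot.gripper_to(.004);S=bot.state();print(S["finger_gap"],S["wrist_force"],S["tool_pos"]-p,S["time_s"])
E
```

```text
[0.41788338 0.2337675  0.07406815] [0.66291655 0.24918368 0.07      ]
[-0.67  0.41  0.24  1.83 -0.21  1.17 -0.27]
False False
[ 2.66097955e-05 -4.09798462e-05 -1.45981352e-04] [ 0.93316997 -0.4871686   0.20565105] [-0.67  0.52  0.2   1.95 -0.26  0.94 -0.23]
0.004095363962018153 [ 0.57842111  0.17847278 -0.44855153] [1.72601408e-04 9.33665406e-05 1.89669031e-04] 21.5667
```

The gap equals the commanded 4 mm, so it isn't proof of a grip. I'll close fully and look.

```bash
python3 - <<'E'
from lid import *
bot.gripper_to(0.0);S=bot.state();print(S["finger_gap"],S["wrist_force"],S["time_s"])
A=bot.read_camera("side");B=bot.read_camera("wrist")
uv=proj("side",[H])[0];uw=proj("wrist",[H])[0];print(uv,uw)
r=lambda x:cv2.resize(x,(400,400),interpolation=cv2.INTER_CUBIC)
cr=lambda im,u:im[(y:=int(np.clip(u[1]-60,0,300))):y+120,(x:=int(np.clip(u[0]-60,0,440))):x+120]
cv2.imwrite("pics/l1.png",np.hstack([r(cr(A,uv)),cv2.resize(B,(400,400))])[:,:,::-1])
E
```

```text
-0.00018695219762533753 [1.47015511 0.45687007 0.06918748] 21.7833
[409.19939579 348.42655749] [277.5739975 258.0532461]
```

View pics/l1.png

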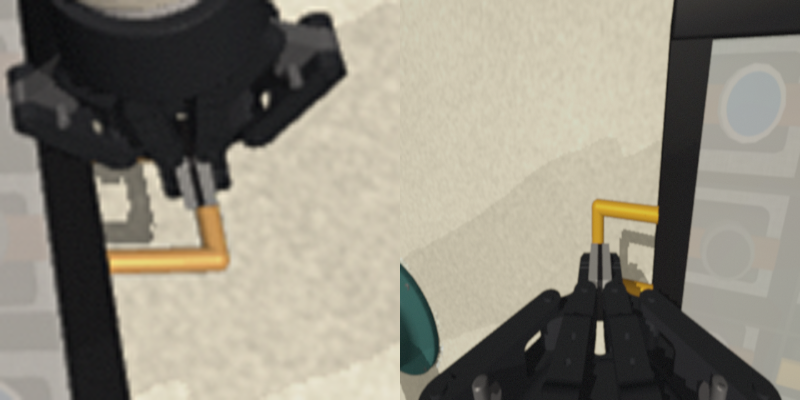

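The fingers shut on nothing: they line up with the bar in x but look as if they end at or above it. I'll check where the tips project.

```bash
python3 - <<'E'
from lid import *
S=bot.state();M=R.from_rotvec(S["ee_rot"]).as_matrix();t=S["tool_pos"];print(t,M.round(3),bot.tcp_to_tips)
tip=t+M[:,1]*bot.tcp_to_tips
P=np.array([t,tip,tip-M[:,0]*.011,H,H+[0,.03,0],H-[0,.03,0]])
uv=proj("side",P);uw=proj("wrist",P)
x,y=int(409.2-60),int(min(348.4-60,300))
print("side crop",((uv-[x,y])*400/120).round());print("wrist",(uw*[400/560,400/420]+[400,0]).round())
# bar mid seen in the side picture earlier: triangulate with wrist2 view
E
```

```text
[0.41789302 0.23376721 0.07408901] [[ 0.063 -0.258  0.964]
 [-0.998 -0.016  0.061]
 [-0.    -0.966 -0.259]] 0.017
side crop [[201. 204.]
 [206. 223.]
 [211. 247.]
 [201. 201.]
 [210. 269.]
 [192. 138.]]
wrist [[598. 244.]
 [598. 232.]
 [598. 217.]
 [598. 246.]
 [601. 199.]
 [596. 287.]]
```

Seen in both views, the closed pads end roughly 17 mm short of where the data would put the tips, above the bar. I'll open, go deeper under a force guard and close again; the gap will tell.

```bash
python3 - <<'E'
from lid import *
p,o,d=pose(0)
bot.gripper_to(.03)
for k in (.012,.024):
    r=bot.move_l(p+k*d,max_speed=.05,max_force=6);S=bot.state();print(k,r,S["wrist_force"],S["tool_pos"]-p)
    if r: break
    bot.gripper_to(0.0);S=bot.state();print("gap",S["finger_gap"],S["wrist_force"],S["time_s"])
    if S["finger_gap"]>.003: break
    bot.gripper_to(.03)
A=bot.read_camera("side")
cv2.imwrite("pics/l2.png",cv2.resize(A[270:420,320:520],(800,600),interpolation=cv2.INTER_CUBIC)[:,:,::-1])
E
```

```text
0.012 False [-0.2835646   0.22591311  0.48535664] [-0.00353397 -0.00036611 -0.01204595]
gap 0.00408455576743476 [-3.1133473  -0.69192262  5.40820516] 23.0583
```

View pics/l2.png

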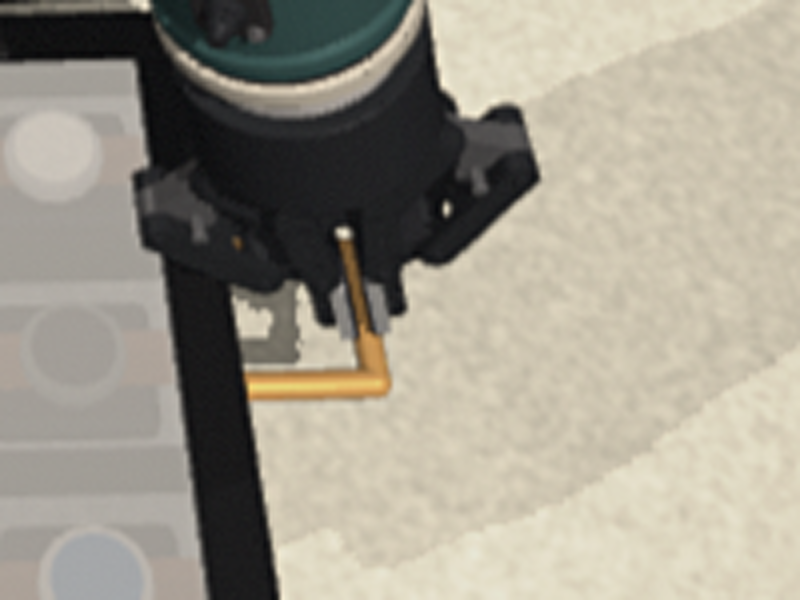

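The bar is now between the pads near their tips (360,310), but the gap is small and there is a 5 N push, so it is only an edge pinch. I'll go 10 mm deeper for a full grip.

```bash
python3 - <<'E'
from lid import *
p,o,d=pose(0)
bot.gripper_to(.03)
r=bot.move_l(p+.023*d,max_speed=.05,max_force=6);S=bot.state();print(r,S["wrist_force"],S["tool_pos"]-p)
bot.gripper_to(0.0);S=bot.state();print("gap",S["finger_gap"],S["wrist_force"],S["time_s"])
E
```

```text
False [-0.38463168  0.22636252  0.51383063] [-0.00641126 -0.00063469 -0.02273586]
gap 0.00698134217534594 [-4.07907612 -0.66762568  5.49495871] 24.175
```

```bash
python3 - <<'E'
from lid import *
for L in (5,12,20,30,40,50,60):
    p,o,d=pose(L)
    try: r=bot.move_l(p+.023*d,frame=o,max_speed=.08,max_force=25)
    except bot.PlanningError as e: print(L,e);break
    S=bot.state();print(L,r,S["wrist_force"].round(1),(S["tool_pos"]-p-.023*d).round(4),S["finger_gap"].round(4),S["joints"].round(2),S["time_s"])
    if r: break
A=bot.read_camera("side")
cv2.imwrite("pics/l3.png",cv2.resize(A,(800,600))[:,:,::-1])
E
```

```text
Traceback (most recent call last):
AttributeError: 'float' object has no attribute 'round'
```

```bash
python3 - <<'E'
from lid import *
for L in (5,12,20,30,40,50,60):
    p,o,d=pose(L)
    try: r=bot.move_l(p+.023*d,frame=o,max_speed=.08,max_force=25)
    except bot.PlanningError as e: print(L,e);break
    S=bot.state();print(L,r,S["wrist_force"].round(1),(S["tool_pos"]-p-.023*d).round(4),round(S["finger_gap"],4),S["joints"].round(2),S["time_s"])
    if r: break
A=bot.read_camera("side")
cv2.imwrite("pics/l3.png",cv2.resize(A,(800,600))[:,:,::-1])
E
```

```text
5 False [-3.7  0.2 -2. ] [-0.0008 -0.0001 -0.0006] 0.0075 [-0.7   0.48  0.21  2.02 -0.24  0.83 -0.27] 24.8417
12 False [-1.2 -1.1 -0.5] [0.0004 0.     0.0003] 0.0077 [-0.77  0.38  0.25  2.08 -0.17  0.75 -0.34] 25.3667
20 False [ 1.5 -0.9 -2.5] [0.0007 0.0001 0.    ] 0.0073 [-0.85  0.28  0.3   2.13 -0.06  0.67 -0.46] 25.95
30 False [-1.4 -1.  -0.8] [-0.0003  0.0001 -0.0002] 0.0068 [-0.96  0.18  0.36  2.17  0.13  0.58 -0.65] 26.6583
40 False [-15.4   4.4  10. ] [-0.0026 -0.0005 -0.0008] 0.0068 [-1.06  0.1   0.42  2.21  0.41  0.51 -0.92] 27.375
50 True [-3.9  9.6  2.2] [-0.032  -0.0024 -0.0277] 0.0069 [-1.08  0.1   0.42  2.22  0.47  0.5  -0.97] 27.6583
```

View pics/l3.png

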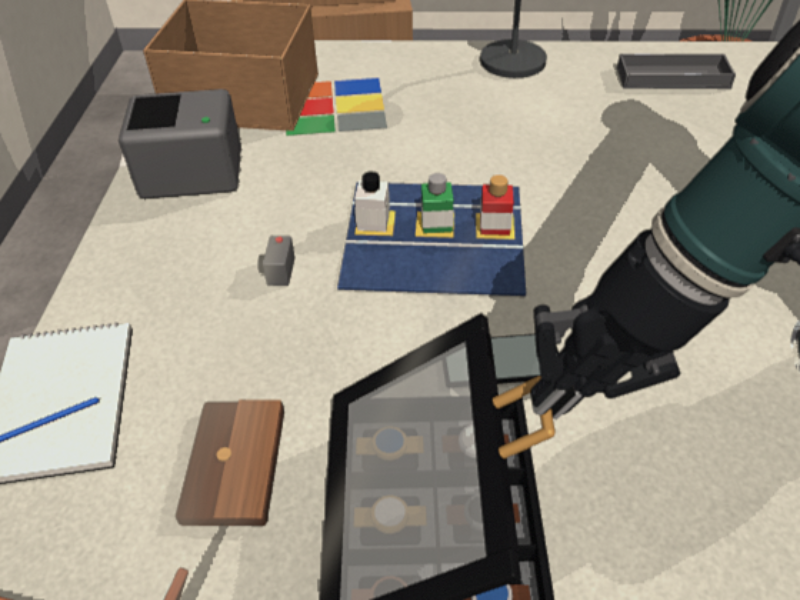

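The arm stopped at about 41°, with the force rising between 30° and 40°. I'll read the settled forces before going on.

```bash
python3 - <<'E'
from lid import *
def rep(S):
    M=R.from_rotvec(S["ee_rot"]).as_matrix()
    print(S["tool_pos"].round(4),"F",S["wrist_force"].round(1),"Ftool",(M.T@S["wrist_force"]).round(1),"T",S["torque"].round(2),"d",M[:,1].round(3),round(S["finger_gap"],4),S["time_s"])
bot.pause(.4);rep(bot.state())
# actual rotation of the tool vs. position angle
S=bot.state();M=R.from_rotvec(S["ee_rot"]).as_matrix();b=S["tool_pos"]-.025*M[:,1]
v=hinge-b;r=np.hypot(v@cx,v[2]);print("r",r,"lid angle",np.degrees(np.arctan2(-v[2],v@cx)-np.arctan2(.006,.245)),"tool tilt-a0",np.degrees(np.arctan2(M[:,1]@cx,-M[2,1]))+15)
E
```

```text
[0.4829 0.2374 0.2127] F [-9.7  1.6  5.6] Ftool [-2.1 -9.2 -6.1] T [1.15 1.84 0.63] d [ 0.442  0.024 -0.897] 0.0069 28.1083
r 0.25280503432152723 lid angle 39.374761830650286 tool tilt-a0 41.28380439614591
```

The force on the tool is almost purely radial, outward from the hinge, so my arc radius is too small for this grip. I'll probe a radial correction.

```bash
cat > adm.py <<'E'
from lid import *
def rep(L=None):
    S=bot.state();M=R.from_rotvec(S["ee_rot"]).as_matrix();b=S["tool_pos"]-.025*M[:,1]
    v=b-hinge;r=np.hypot(v@cx,v[2]);ang=np.arctan2(v[2],-(v@cx));u=-np.cos(ang)*cx+np.sin(ang)*Z;t=np.sin(ang)*cx+np.cos(ang)*Z
    F=S["wrist_force"];print(f"r {r*1e3:.1f} ang {np.degrees(ang)-1.4:.1f} tilt {np.degrees(np.arctan2(M[:,1]@cx,-M[2,1])):.1f} Frad {F@u:.1f} Ftan {F@t:.1f} Fy {F[1]:.1f} gap {S['finger_gap']:.4f} t {S['time_s']:.1f} T {S['torque'].round(1)}")
    return S,M,r,ang,u,t,F
E
python3 - <<'E'
from adm import *
S,M,r,ang,u,t,F=rep()
P=S["tool_pos"]
for k in(0,.003,.006):
    bot.move_l(P+k*u,max_speed=.03,max_force=20);bot.pause(.2);rep()
bot.move_l(P+.006*u-.005*t,max_speed=.03,max_force=20);bot.pause(.2);rep()
E
```

```text
r 252.8 ang 39.4 tilt 26.3 Frad 10.9 Ftan -2.0 Fy 1.6 gap 0.0069 t 28.1 T [1.2 1.8 0.6]
r 252.9 ang 39.3 tilt 26.3 Frad 7.8 Ftan -0.9 Fy -8.5 gap 0.0069 t 28.6 T [-1.   1.2 -0.7]
r 254.3 ang 39.9 tilt 26.7 Frad -21.4 Ftan 0.0 Fy 6.5 gap 0.0067 t 29.0 T [ 1.2 -1.   0.6]
r 258.6 ang 39.5 tilt 26.4 Frad -0.2 Ftan 1.1 Fy 1.3 gap 0.0004 t 29.5 T [0.  0.5 0. ]
r 258.9 ang 38.3 tilt 26.3 Frad -0.7 Ftan -0.3 Fy 0.7 gap -0.0003 t 30.0 T [-0.1  0.5 -0. ]
```

The grip slid off the pad tips (gap 0) and the lid has presumably fallen shut. The likely cause is chord sag on the 10° steps, which pushed radially and walked the bar out. I'll regrip deeper and use 4° steps with a small radial force correction.

```bash
python3 - <<'E'
from adm import *
S,M,*_=rep()
bot.move_l(S["tool_pos"]-.06*M[:,1],max_speed=.2)
p,o,d=pose(0)
bot.move_ptp(p-.06*d,o)
bot.gripper_to(.03)
bot.move_l(p,max_speed=.12,max_force=8)
r=bot.move_l(p+.028*d,max_speed=.06,max_force=6);S=bot.state();print(r,S["wrist_force"],S["tool_pos"]-p-.028*d)
bot.gripper_to(0.0);rep()
E
```

```text
r 258.9 ang 38.3 tilt 26.3 Frad -0.7 Ftan -0.3 Fy 0.7 gap -0.0003 t 30.0 T [-0.1  0.5 -0. ]
False [0.02480632 0.4787489  0.25768811] [ 1.58820220e-05 -1.10650053e-04 -1.55170020e-04]
r 247.8 ang -1.0 tilt -15.2 Frad 4.0 Ftan 7.0 Fy -1.0 gap 0.0079 t 33.3 T [-0.2  1.  -0. ]
```

```bash
python3 - <<'E'
from adm import *
e=0.
for L in range(4,61,4):
    p,o,d=pose(L);l=np.radians(L+1.4);u=-np.cos(l)*cx+np.sin(l)*Z
    r=bot.move_l(p+.028*d+e*u,frame=o,max_speed=.07,max_force=20)
    print(L,r,round(e*1e3,2),end=" ");x=rep();F=x[6]@x[4]
    if r or x[0]["finger_gap"]<.004: break
    e+=np.clip(F*5e-5,-6e-4,6e-4)
E
```

```text
4 False 0.0 r 247.2 ang 2.9 tilt -11.1 Frad 3.2 Ftan -1.6 Fy -0.6 gap 0.0077 t 33.7 T [-0.2  0.5 -0. ]
8 False 0.16 r 246.7 ang 6.8 tilt -7.0 Frad 1.1 Ftan -2.0 Fy -0.1 gap 0.0076 t 34.1 T [-0.1  0.4 -0. ]
12 False 0.21 r 246.4 ang 10.8 tilt -3.0 Frad -1.4 Ftan -2.7 Fy 0.0 gap 0.0073 t 34.5 T [-0.1  0.1 -0.1]
16 False 0.14 r 246.3 ang 14.8 tilt 1.1 Frad -1.9 Ftan -1.4 Fy -0.3 gap 0.0070 t 34.9 T [-0.2 -0.3 -0. ]
20 False 0.04 r 246.3 ang 18.7 tilt 5.0 Frad -6.2 Ftan -0.4 Fy 0.3 gap 0.0076 t 35.3 T [-0.2 -0.6 -0.1]
24 False -0.27 r 246.4 ang 22.5 tilt 9.0 Frad -4.7 Ftan -1.6 Fy -0.8 gap 0.0075 t 35.7 T [-0.1 -0.3 -0.1]
28 False -0.5 r 246.6 ang 26.3 tilt 12.9 Frad -2.4 Ftan -2.7 Fy -1.1 gap 0.0073 t 36.1 T [-0.2  0.4 -0.2]
32 False -0.63 r 247.1 ang 30.1 tilt 16.7 Frad 8.2 Ftan -0.7 Fy -1.9 gap 0.0075 t 36.5 T [-0.3  1.5 -0.1]
36 False -0.22 r 247.4 ang 33.9 tilt 20.7 Frad 10.3 Ftan -2.0 Fy -1.7 gap 0.0076 t 37.0 T [-0.3  2.  -0.2]
40 False 0.3 r 247.0 ang 38.1 tilt 24.8 Frad 6.6 Ftan -1.8 Fy -1.5 gap 0.0074 t 37.4 T [-0.4  1.7 -0.2]
44 False 0.62 r 246.8 ang 42.3 tilt 28.9 Frad 7.8 Ftan -0.9 Fy -2.8 gap 0.0073 t 37.8 T [-0.5  1.1 -0.3]
48 True 1.02 r 246.5 ang 45.8 tilt 32.6 Frad -21.6 Ftan -0.2 Fy 3.5 gap 0.0071 t 38.1 T [0.5 0.  0.3]
```

```bash
python3 - <<'E'
from adm import *
bot.pause(.3);x=rep()
e=.0006
for L in (48,50,52,54,56,58,60):
    p,o,d=pose(L);l=np.radians(L+1.4);u=-np.cos(l)*cx+np.sin(l)*Z
    r=bot.move_l(p+.028*d+e*u,frame=o,max_speed=.035,max_force=35)
    print(L,r,round(e*1e3,2),end=" ");x=rep();F=x[6]@x[4]
    if r or x[0]["finger_gap"]<.004: break
    e+=np.clip(F*4e-5,-6e-4,6e-4)
print(bot.state()["joints"].round(2))
E
```

```text
r 246.5 ang 45.7 tilt 32.5 Frad -16.2 Ftan -1.2 Fy 4.0 gap 0.0070 t 38.4 T [0.5 0.1 0.3]
48 False 0.6 r 246.4 ang 46.4 tilt 33.0 Frad -10.5 Ftan -0.4 Fy 1.0 gap 0.0072 t 38.6 T [-0.   0.4 -0.1]
50 False 0.18 r 246.2 ang 48.1 tilt 34.9 Frad 8.7 Ftan -1.8 Fy -3.1 gap 0.0078 t 39.1 T [-0.4  1.5 -0.4]
52 True 0.53 r 245.9 ang 49.2 tilt 36.2 Frad -21.1 Ftan -1.3 Fy 4.4 gap 0.0072 t 39.3 T [0.5 0.6 0.4]
[-1.84  0.16  1.28  2.27  0.54  0.32 -1.01]
```

```bash
python3 - <<'E'
from adm import *
bot.pause(.2);x=rep();print(x[0]["joints"].round(2))
e=float(np.clip(4e-5*(x[6]@x[4]),-6e-4,6e-4))
for L in (51.5,53,54.5,56,57.5,59):
    p,o,d=pose(L);l=np.radians(L+1.4);u=-np.cos(l)*cx+np.sin(l)*Z
    q=bot.inverse_kinematics(p+.028*d+e*u,o)
    print(None if q is None else q.round(2))
    r=bot.move_l(p+.028*d+e*u,frame=o,max_speed=.02,max_force=35)
    print(L,r,round(e*1e3,2),end=" ");x=rep();F=x[6]@x[4]
    if r or x[0]["finger_gap"]<.004: break
    e+=np.clip(F*3e-5,-4e-4,4e-4)
print(bot.state()["joints"].round(2))
E
```

```text
r 245.9 ang 49.1 tilt 36.1 Frad -19.1 Ftan -0.7 Fy 3.9 gap 0.0073 t 39.5 T [0.5 0.7 0.4]
[-1.84  0.16  1.28  2.27  0.54  0.32 -1.01]
[-1.84  0.16  1.28  2.27  0.54  0.31 -1.01]
51.5 True -0.6 r 245.5 ang 49.4 tilt 36.3 Frad 17.9 Ftan -0.6 Fy -3.0 gap 0.0071 t 39.7 T [-0.3  1.1 -0.2]
[-1.84  0.16  1.28  2.27  0.54  0.32 -1.01]
```

Radially it is very stiff (about 90 N/mm), so my correction gain was too high. I'll lower the gain and finish in small steps.

```bash
python3 - <<'E'
from adm import *
e=-.0001;x=rep()
for L in (52,53,54,55,56,57,58,59,60):
    p,o,d=pose(L);l=np.radians(L+1.4);u=-np.cos(l)*cx+np.sin(l)*Z
    r=bot.move_l(p+.028*d+e*u,frame=o,max_speed=.02,max_force=60)
    print(L,r,round(e*1e3,2),end=" ");x=rep();F=x[6]@x[4]
    if r or abs(F)>45 or x[0]["finger_gap"]<.004: break
    e+=F*8e-6
print(bot.state()["joints"].round(2))
E
```

```text
r 245.5 ang 49.4 tilt 36.3 Frad 17.9 Ftan -0.6 Fy -3.0 gap 0.0071 t 39.7 T [-0.3  1.1 -0.2]
52 False -0.1 r 245.7 ang 50.2 tilt 37.0 Frad 1.2 Ftan -1.5 Fy -2.4 gap 0.0073 t 40.1 T [-0.5  1.  -0.3]
53 False -0.09 r 245.6 ang 51.2 tilt 38.0 Frad 1.8 Ftan -1.9 Fy -3.1 gap 0.0075 t 40.5 T [-0.6  1.2 -0.5]
54 False -0.08 r 245.6 ang 52.2 tilt 39.0 Frad 5.1 Ftan -1.2 Fy -3.9 gap 0.0073 t 40.9 T [-0.7  1.4 -0.5]
55 False -0.04 r 245.3 ang 53.0 tilt 40.0 Frad -23.1 Ftan -0.7 Fy 0.9 gap 0.0071 t 41.3 T [-0.1  1.4 -0. ]
56 False -0.22 r 245.2 ang 54.1 tilt 41.0 Frad -13.6 Ftan -1.4 Fy -0.4 gap 0.0074 t 41.7 T [-0.2  1.5 -0.3]
57 False -0.33 r 245.4 ang 55.4 tilt 42.1 Frad 2.7 Ftan -0.2 Fy -5.0 gap 0.0073 t 42.1 T [-0.8  0.8 -0.6]
58 False -0.31 r 245.4 ang 56.5 tilt 43.1 Frad 3.7 Ftan -1.1 Fy -5.2 gap 0.0073 t 42.5 T [-0.7  0.8 -0.6]
59 False -0.28 r 245.4 ang 57.4 tilt 44.1 Frad 4.2 Ftan -0.2 Fy -4.3 gap 0.0073 t 42.8 T [-0.8  1.1 -0.6]
60 False -0.24 r 245.4 ang 58.4 tilt 45.1 Frad 5.0 Ftan -1.9 Fy -6.0 gap 0.0075 t 43.2 T [-0.8  1.2 -0.6]
[-1.91  0.27  1.42  2.28  0.73  0.15 -1.22]
```

The lid is at about 60° by the arc. For the last check I'll overlay the predicted 60° lid outline on the side view, and also check joint 6 against its limit.

```bash
python3 - <<'E'
from adm import *
bot.pause(.3);x=rep();print(x[0]["joints"].round(4),x[0]["qd"].round(3))
A=cv2.resize(bot.read_camera("side"),(800,600),interpolation=cv2.INTER_CUBIC)[:,:,::-1].copy()
cy=np.array([-cx[1],cx[0],0])
for L,c in((54,(255,0,255)),(60,(0,255,0)),(66,(255,255,0))):
    l=np.radians(L);f=-np.cos(l)*cx+np.sin(l)*Z;n=-np.sin(l)*cx*1+np.cos(l)*Z
    pts=[hinge+.2*f+s*.13*cy+.012*n for s in(-1,1)]+[hinge+.245*f+.006*n+s*.03*cy for s in(-1,1)]
    q=(proj("side",pts)*800/560).astype(int)
    cv2.line(A,q[0].tolist(),q[1].tolist(),c,1);cv2.line(A,q[2].tolist(),q[3].tolist(),c,1)
cv2.imwrite("pics/fin.png",A)
E
```

```text
r 245.4 ang 58.4 tilt 45.1 Frad 5.9 Ftan -0.8 Fy -4.8 gap 0.0072 t 43.5 T [-0.8  1.2 -0.6]
[-1.9149  0.2725  1.4188  2.2839  0.7285  0.1546 -1.2234] [ 0.003  0.001  0.002 -0.002  0.    -0.001  0.001]
```

View pics/fin.png

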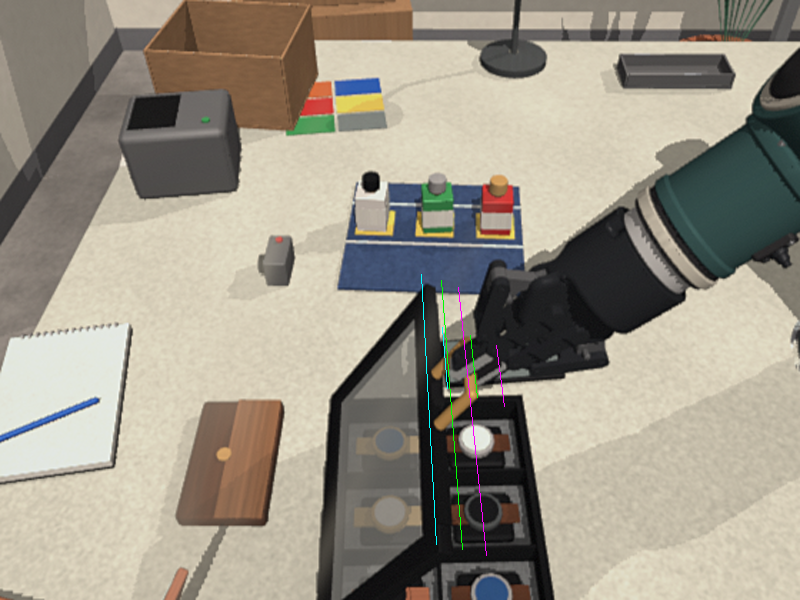

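The bar, corner near (475,382), lies on the 60° overlay (green). The lid's front edge, about x=437, reads nearer 62–63°. The bottles stand, and the phone is mostly hidden. I'll ease back about 1.5° to centre the estimates and relieve joint 6, then hand in.

```bash
python3 - <<'E'
from adm import *
e=-.00022
for L in(59.2,58.5):
    p,o,d=pose(L);l=np.radians(L+1.4);u=-np.cos(l)*cx+np.sin(l)*Z
    print(bot.move_l(p+.028*d+e*u,frame=o,max_speed=.02,max_force=50));rep()
bot.pause(.5);x=rep();print(x[0]["joints"].round(3))
# phone and other things: image difference with the start, top view
B=bot.read_camera("top");A=cv2.resize(cv2.imread("pics/top0.png"),(560,420))[:,:,::-1]
for n,(a,b,c,d) in dict(phone=(245,215,290,290),wallet=(168,103,238,148),camera=(315,110,350,138),white=(360,160,398,190),green=(360,203,398,230)).items():
    s=cv2.phaseCorrelate(A[b:d,a:c].mean(2).astype(np.float32),B[b:d,a:c].mean(2).astype(np.float32));print(n,np.round(s[0],2),round(s[1],2))
bot.hand_in();print("handed in")
E
```

```text
False
r 245.4 ang 57.6 tilt 44.2 Frad 4.6 Ftan -1.4 Fy -4.4 gap 0.0072 t 43.9 T [-0.7  1.2 -0.6]
False
r 245.4 ang 56.9 tilt 43.6 Frad 5.1 Ftan -2.3 Fy -5.1 gap 0.0073 t 44.2 T [-0.9  1.  -0.6]
r 245.4 ang 56.9 tilt 43.6 Frad 4.9 Ftan -1.9 Fy -4.7 gap 0.0072 t 44.7 T [-0.8  1.  -0.7]
[-1.909  0.239  1.395  2.281  0.724  0.192 -1.21 ]
phone [-0.17 -0.05] 0.35
wallet [-0.    0.76] 0.99
camera [-0.03 -0.03] 0.97
white [0.05 0.08] 1.01
green [-0.01  0.48] 1.0
the job is handed in; nothing more can be done
handed in
```

I stood the red bottle upright on the near mark (mark0), in line with its neighbours, and let go of it while the lid was still closed. I then raised the watch-case lid by its handle, held it open at about 60° and handed the job in at about 45 s without letting go; no verdict was reported.

- **Lid angle:** the checks disagreed a little. The arm's position gave 58.5° (56.9° in the printout, which assumes a slightly shallower grip). In the picture taken just before the last 1.5° of lowering, the handle bar read 60–61° and the lid's front edge about 62–63°. All of these are inside 54–66°.
- **Grip on the handle:** the fingers were stopped on the bar at a steady 7 mm, with a settled net force of about 7 N at the wrist.
- **Lid attempts:**
  - The first try closed above the bar.
  - The second slid off at about 40°, so the lid presumably fell shut once; I did not check it.
  - A deeper grip with smaller steps then held.
- **Other exhibits:** comparing the top view with the start, the wallet, camera, white and green bottles moved by less than 1 pixel (about 2 mm). The phone also showed no shift, but that match was weak (0.35), probably because the arm or its shadow covered it.

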